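# Lock the hold-down strap with its hairpin clip

### The job

One of the two blue hold-down straps on the door panel has lost its spring clip. Pick up the loose hairpin clip with the red grip and push it sideways, mouth first, onto the neck of the bare stud, under the yellow head, until the neck has snapped past the pinch and sits fully home in the pocket with the legs sprung shut behind it, like the clip on the other strap. Let go and leave it lying flat on the strap; do not shift the hammer, screwdriver or wood block lying on the panel.

Things in the scene. Friction and masses are not known exactly. Their poses are not given: they have to be found in the camera images.
- clip: Loose hairpin spring clip lying flat on the panel, 157 mm long, 56 mm wide at the mouth, about 0.12 kg: two bent legs of 8 mm round steel wire, one along each side, a red plastic grip, and the wire bow showing 17 mm behind it. Origin: on its underside, mid-width, 92 mm ahead of the tail end; x points from grip to mouth, z up. Apart from the grip it is at most 10 mm high.
- clip_grip (a point): Centre of the clip's red grip, on its underside, 50 mm behind the clip's origin along its x. The grip is a bar 50 mm long (along x), 16 mm wide (y) and 30 mm high.
- clip_pocket (a point): Centre of the clip's pocket, on its underside, 25 mm ahead of the clip's origin along its x. Clear gap between the legs: 25 mm here, 15 mm at the pinch 11 mm ahead, 40 mm at the leg tips 36 mm ahead. A rigid red nose ends 12 mm behind this point and stops the stud there. When the clip is home this point lies on the stud's axis, with about 2 mm of play.
- clip_left (a joint): Outward swing of the clip's left (+y) leg against its spring, rad: 0 = shut, about 0.04 when the pinch is astride the neck. Pushing the pinch over the neck takes roughly 4 to 8 N (it varies with friction); past it the legs close by themselves and draw the neck in.
- clip_right (a joint): Outward swing of the clip's right (-y) leg, rad: 0 = closed at rest, about 0.04 when the pinch is astride the neck.
- stud_neck (a point): Point on the upright axis of the bare stud, at the level of the strap's top face. The round neck, 20 mm diameter, rises 16 mm from here to the flat underside of the head; the yellow head is 38 mm in diameter and 14 mm high. The clip (8 mm wire) goes into this 16 mm high gap, from any side.
- strap_bare: Fixed strap that still needs its clip: wooden cleat 70 x 130 x 20 mm with a blue steel plate 90 x 130 x 8 mm on it; the plate's flat top is 28 mm above the panel. Origin: centre of the underside; the long side is along its y. The stud stands in its middle.
- strap_done: An identical fixed strap with a clip of the same kind already home on its stud, the grip pointing along -x of this body. Origin: centre of its underside. Nothing to do here.
- panel: The fixed light wooden door panel, 400 x 920 x 40 mm, lying flat on the bench; everything else listed is on its top. Origin: centre of the underside; long side along y; top face 40 mm above the bench.
- hammer: Loose hammer with a wooden handle lying on the panel near its far edge, about 260 mm long; leave alone. Origin in its middle part, x from handle to head.
- screwdriver: Loose orange-handled screwdriver lying on the panel; leave alone. x from handle to tip.
- wedge: Loose wood block 110 x 50 x 30 mm lying on the panel; leave alone. Origin: centre of its underside.
Things that resemble listed ones, but are neither listed nor needed, are in the scene too. Leave any green or turquoise look-alike of the clip alone.

How it is judged:
At the end, for the whole second after the job is handed in: The clip is home on the bare stud: pocket centre within 6 mm of the stud's axis and within 5 mm of the strap's top face in height, both legs sprung shut (under 0.018 rad), the clip lying flat (tilt under 0.12 rad), released and at rest (horizontal distance between clip_pocket and stud_neck below 0.006 m and z of clip_pocket in the frame of stud_neck between -0.005 and 0.005 m and angle between clip's own z axis and vertical below 0.12 rad and value of joint each of clip_left, clip_right below 0.018 rad and linear speed of clip below 0.02 m/s); the robot touches nothing.
It fails at once if the hammer was shifted by more than 40 mm (distance of hammer from where it was at the start of the episode above 0.04 m).
It fails at once if the screwdriver was shifted by more than 40 mm (distance of screwdriver from where it was at the start of the episode above 0.04 m).
It fails at once if the wedge was shifted by more than 40 mm (distance of wedge from where it was at the start of the episode above 0.04 m).
It also fails if it takes over 40 s, if anything falls off the work surface, if the arm or the gripper's body presses on something with over 40 N, if the wrist force passes 120 N, or if a joint passes its speed limit or range.

### The arm

A 7-joint arm with a two-finger parallel gripper is mounted at the origin on the work surface. World frame = base frame: x ahead of the robot, y to its left, z up, the work surface at z = 0. Lengths are in m, angles in rad, forces in N, time in s.
With the tool pointing down it reaches from about 0.4 to 0.85 m from the base axis. Payload 10.4 kg.
Tool frame: the origin (TCP) lies at the very end of the fingers, on their centre line; the grasp point (between the pads) lies bot.grip_depth behind it (bot.grip_depth is the distance from the TCP to the grasp point, in m); z points along the fingers, y is the line along which they close (so a half turn about z gives the same grasp; the last joint's range is limited). The gripper opens to 85 mm and grips with 20 to 120 N. Pads are 22 mm wide; open, the fingers measure 114 mm over their backs; the gripper's body (76 mm by 85 mm) begins 54 mm behind the grasp point. The pads swing forward as they close: fully open they stand 13 mm farther back than shut.
Start: joints at [1.155, 0.332, -0.065, 1.46, 0.022, 1.35, -0.088], TCP at [0.239, -0.577, 0.231] pointing down, gripper open.
Joint ranges: [-2.6, 2.6], [-0.5, 2.12], [-1.47, 1.34], [0.16, 2.42], [-1.27, 4.41], [0.06, 2.06], [-2.6, 2.6]. Speed limits (rad/s): [2.22, 2.22, 2.79, 2.79, 3.14, 3.14, 3.14].

### API

Orientations are given as [roll, pitch, yaw] about the fixed x, y, z axes, in that order (R = Rz(yaw) Ry(pitch) Rx(roll)).
In Python, from rig import telemetry, cams, order, bot gives the robot as it stands.
- The arm moves only by the tool move_arm, never from a script. Its argument "commands" is a list of rows, each an object with "delta_pos": the shift along the tool's x, y, z in units of 0.5 m (1.0 is 0.5 m), a list of three; "rotation": the turn, a rotation vector about the tool's x, y, z in units of pi rad (1.0 is pi rad), a list of three. In form: [{"delta_pos": [x, y, z], "rotation": [rx, ry, rz]}, ...]. A call has 1 to 8 rows; each row is the pose to reach, as a shift and turn from the pose commanded when the call began, along the tool's axes at that moment, turning the shorter way round; what a row does not reach only later rows make up. A row lasts 1/8 s, in which the tool goes at most 62.5 mm and 10.7 degrees, less where a joint would pass 70% of its speed; a pose out of reach is approached as far as the arm can. A call with a number of a shift or a turn outside -1 to 1 is refused whole. A call with a gripper value outside its range is refused whole. "gripper" is the gripper's target within -1 to 1 (fully open at 1, half-way at 0, shut at -1), set as the call begins (left out, the last holds). The fingers move at their own pace and stop on an object; "newtons" is the grip in N (left out, the last holds). Time passes only in rows, so rows that repeat a pose let the fingers close. It gives the time, the measured TCP pose, the force, the opening and the grip force at its end, in the units of the state.
- telemetry.observe(): the state, without advancing time (a new reading comes with each control period).
- cams.get_image(name): name is "side" or "top" or "wrist"; returns the picture (480x640x3 uint8, blue, green, red); there is no depth.
- cams.camera_info(name): a dict with "fx", "fy", "cx", "cy" (pixels), "R" (3x3) and "t" (3): a world point X has camera coordinates R X + t. Camera axes: x right, y down, z forward; pixel columns grow to the right and rows downward; lengths in m; the calibration is good to about 2 mm. The wrist camera is an equidistant fisheye: a pixel r from the principal point sees the ray r / f radians off the axis. A picture is of the moment at which its call begins: read the wrist's pose just before it. camera_info takes no time and is no camera call; for the wrist camera it gives the pose at the moment of the call.
- order.hand_in(): hands the job in; it is judged then, once.
The state is a dict: "time_s": time; "q": joint angles; "qvel": joint speeds; "joint_efforts": joint torques, N m; "ee_pos": TCP position; "tool_rot": TCP orientation; "wrist_force": force on the tool from outside, world axes, zero at the start; "ft_torque": the same for the moment, N m; "opening": finger opening in m; "grip_force": force on a finger pad.
Only numpy, scipy, OpenCV 4.12 (cv2) and the standard library are available. Lean on these libraries where they do the work, as an engineer would, in place of code of your own. Each camera call takes 0.05 s, during which the arm holds its last target. There are 200 camera calls.

## Working session

There is one attempt and no reset: what is moved stays moved. The work goes in short steps, Python scripts to look and compute and a tool call to move; the robot and the scene stay as the last step left them, time stands still between calls to the robot, and variables do not carry over. Pictures are saved under pics/ and viewed, at most 10 in all, crops included, and the job is handed in when it is done.

Besides the shell and the picture viewer there is one more tool, called after "Emit:" as name([rows], argument=value, ...), one row to a line, values as JSON. move_arm: Moves the arm, as the interface text tells. Shifts and turns lie within -1 to 1; 1 stands for 0.5 m of shift or pi rad of turn. Its arguments: {"type":"object","properties":{"commands":{"type":"array","items":{"type":"object","properties":{"delta_pos":{"type":"array","items":{"type":"number"}},"rotation":{"type":"array","items":{"type":"number"}}}}},"gripper":{"type":"number"},"newtons":{"type":"number"}},"required":["commands"]}

```bash
ls; mkdir -p pics; python3 - <<'E'
from rig import telemetry, cams, order, bot
import cv2,numpy as np
s=telemetry.observe();print({k:np.round(v,3).tolist() for k,v in s.items()},bot.grip_depth)
for n in("top","side"):
    i=cams.get_image(n);cv2.imwrite(f"pics/{n}0.png",i)
    c=cams.camera_info(n);print(n,c)
E
```

```text
pics
{'time_s': 0.0, 'q': [1.155, 0.333, -0.065, 1.461, 0.022, 1.35, -0.088], 'qvel': [0.001, -0.003, -0.001, -0.0, 0.001, 0.0, -0.0], 'joint_efforts': [0.001, -62.545, 0.05, -39.161, 0.016, 0.01, 0.0], 'ee_pos': [0.239, -0.577, 0.23], 'tool_rot': [-3.14, 0.0, 0.393], 'wrist_force': [0.268, 0.773, -0.617], 'ft_torque': [-0.009, 0.056, -0.007], 'grip_force': 0.0, 'opening': 0.085} 0.0187
top {'fx': 489.54941255184195, 'fy': 489.54941255184195, 'cx': 313.87200571263025, 'cy': 238.86679998312698, 'R': array([[-0.01031969, -0.99992206,  0.00702752],
       [-0.98188337,  0.00880324, -0.18928169],
       [ 0.18920507, -0.00885354, -0.98189768]]), 't': array([-0.00666867,  0.49557585,  1.3627402 ])}
side {'fx': 536.8190838282374, 'fy': 536.8190838282374, 'cx': 326.98150546940144, 'cy': 236.33140848230832, 'R': array([[ 0.97808908, -0.20816379,  0.00309588],
       [-0.14891951, -0.70995775, -0.68831895],
       [ 0.14548102,  0.67277621, -0.72540157]]), 't': array([-0.48485733,  0.13380288,  1.48084035])}
```

View pics/top0.png

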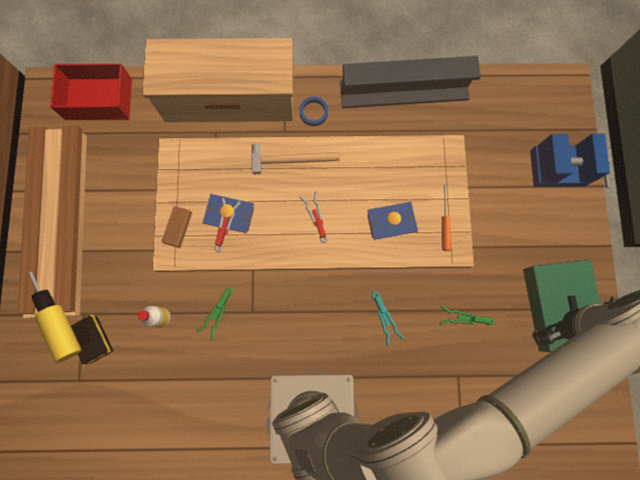

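View pics/side0.png

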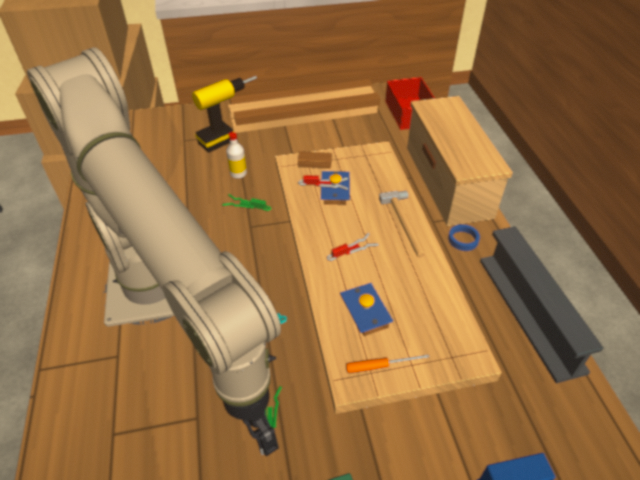

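The top view shows the loose clip's grip at about (319,226) with its mouth toward (312,195), and the bare stud's head at (394,218). In the side view the grip is at (345,249) and the stud head at (367,300).

```bash
cat > h.py <<'E'
import cv2,numpy as np
from rig import telemetry,cams,order,bot
from scipy.spatial.transform import Rotation as Ro
def ray(c,u,v,fish=False):
    x=np.array([(u-c['cx'])/c['fx'],(v-c['cy'])/c['fy'],1.])
    if fish:
        r=np.hypot(x[0],x[1]);x=np.r_[x[:2]/max(r,1e-9)*np.sin(r),np.cos(r)]
    R=np.array(c['R']);return -R.T@c['t'],R.T@x
def plane(c,u,v,z,fish=False):
    o,d=ray(c,u,v,fish);return o+d*(z-o[2])/d[2]
def tri(rs):
    A=0;b=0
    for o,d in rs:
        d=d/np.linalg.norm(d);P=np.eye(3)-np.outer(d,d);A=A+P;b=b+P@o
    return np.linalg.solve(A,b)
def blobs(img,kind,roi=None,amin=20):
    h=cv2.cvtColor(img,cv2.COLOR_BGR2HSV)
    if kind=='red': m=cv2.inRange(h,(0,170,90),(6,255,255))|cv2.inRange(h,(172,170,90),(180,255,255))
    if kind=='yel': m=cv2.inRange(h,(14,190,150),(30,255,255))
    if kind=='blue': m=cv2.inRange(h,(105,100,50),(125,255,255))
    if roi:
        k=np.zeros_like(m);x0,y0,x1,y1=roi;k[y0:y1,x0:x1]=255;m&=k
    cs,_=cv2.findContours(m,cv2.RETR_EXTERNAL,cv2.CHAIN_APPROX_NONE)
    out=[]
    for q in cs:
        M=cv2.moments(q)
        if M['m00']>=amin: out.append((M['m10']/M['m00'],M['m01']/M['m00'],M['m00'],cv2.minAreaRect(q),q))
    return sorted(out,key=lambda o:-o[2])
E
python3 - <<'E'
from h import *
T=cams.camera_info('top');S=cams.camera_info('side')
t=cv2.imread('pics/top0.png');s=cv2.imread('pics/side0.png')
for k,rt,rs,z in(('red',(295,185,335,250),(325,225,385,265),.065),('yel',(375,200,415,235),(350,285,385,315),.09)):
    a=blobs(t,k,rt);b=blobs(s,k,rs)
    print(k,[(np.round(o[:3],1),o[3]) for o in a],[np.round(o[:3],1) for o in b])
    print('tri',tri([ray(T,*a[0][:2]),ray(S,*b[0][:2])]).round(4),plane(T,*a[0][:2],z).round(4),plane(S,*b[0][:2],z).round(4))
# blue plate corners
for o in blobs(t,'blue',(360,195,425,245)): print([plane(T,*p,.068).round(3)[:2] for p in cv2.boxPoints(o[3])],o[2])
cv2.imwrite('pics/crop.png',np.hstack([cv2.resize(t[180:255,285:345],None,fx=6,fy=6,interpolation=2),cv2.resize(s[225:300,325:385],None,fx=6,fy=6,interpolation=2)]))
c=cams.camera_info('wrist');print(c,telemetry.observe()['ee_pos'])
E
```

```text
red [(array([318.7, 223.7,  98.5]), ((318.1269226074219, 222.7176055908203), (27.13705062866211, 8.421842575073242), 59.74356460571289))] [array([342.4, 249.8, 129.5])]
tri [ 0.5366 -0.0259  0.0512] [ 0.5361 -0.0257  0.065 ] [ 0.5309 -0.0385  0.065 ]
yel [] [array([366.3, 300.3, 113.5])]Traceback (most recent call last):
  File "<stdin>", line 7, in <module>
IndexError: list index out of range
```

```bash
sed -i 's/(14,190,150),(30/(11,165,150),(32/' h.py
python3 - <<'E'
from h import *
T=cams.camera_info('top');S=cams.camera_info('side')
t=cv2.imread('pics/top0.png');s=cv2.imread('pics/side0.png')
print(cv2.cvtColor(t,cv2.COLOR_BGR2HSV)[218,394])
a=blobs(t,'yel',(375,200,415,235));b=blobs(s,'yel',(350,285,385,315))
print([np.round(o[:3],1) for o in a],[np.round(o[:3],1) for o in b])
if a: print('tri',tri([ray(T,*a[0][:2]),ray(S,*b[0][:2])]).round(4),plane(T,*a[0][:2],.093).round(4),plane(S,*b[0][:2],.093).round(4))
for o in blobs(t,'blue',(360,195,425,245)): print([plane(T,*p,.068).round(3)[:2] for p in cv2.boxPoints(o[3])],o[2])
cv2.imwrite('pics/crop.png',np.hstack([cv2.resize(t[180:255,285:345],None,fx=6,fy=6,interpolation=2),cv2.resize(s[225:300,325:385],None,fx=6,fy=6,interpolation=2)]))
for n,p in(('b',(322.5,241)),('f',(311,200))): print(n,plane(T,*p,.045).round(3))
c=cams.camera_info('wrist');print(c['fx'],c['cx'],c['cy'],(-c['R'].T@c['t']).round(3),c['R'].round(3).tolist())
E
```

```text
[ 18 182 229]
[array([393.8, 218. , 101. ])] [array([366.3, 300.2, 127.5])]
tri [ 0.5451 -0.2368  0.0898] [ 0.5445 -0.2363  0.093 ] [ 0.5442 -0.2391  0.093 ]
b [ 0.489 -0.036  0.045]
f [ 0.612 -0.004  0.045]
371.64829954431775 320.0008803646565 234.6376492564198 [ 0.306 -0.549  0.374] [[0.383, -0.924, -0.001], [-0.885, -0.367, 0.284], [-0.263, -0.108, -0.959]]
```

View pics/crop.png

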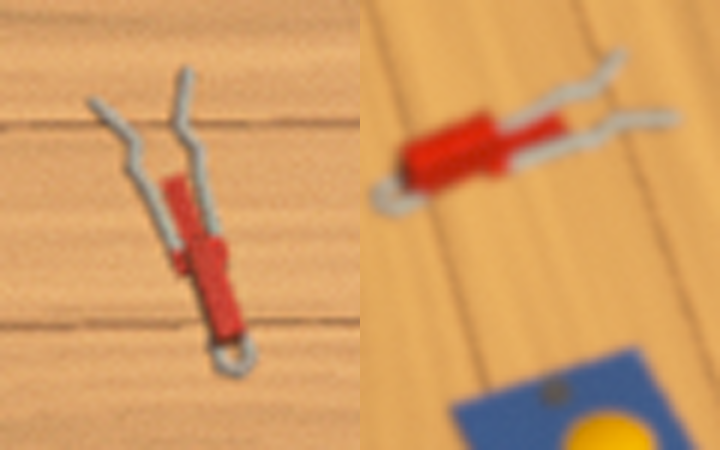

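The crop shows the grip's top centre at about (321,228) in the top view, the bow at (324,242), and the leg tips at (300,197) and (316,192). The side crop confirms the red nose between the legs.

```bash
cat >> h.py <<'E'
def go(pos,yaw):
    """shift (0.5 m units) and turn (pi units) in the current tool frame"""
    s=telemetry.observe();R=Ro.from_euler('xyz',s['tool_rot'])
    G=Ro.from_euler('xyz',[np.pi,0,yaw])
    print('now',np.round(s['ee_pos'],4),np.round(s['tool_rot'],4),'t',round(s['time_s'],2),'F',np.round(s['wrist_force'],1))
    print('delta',(R.inv().apply(np.array(pos)-s['ee_pos'])/.5).round(4),'rot',((R.inv()*G).as_rotvec()/np.pi).round(4))
E
python3 - <<'E'
from h import *
T=cams.camera_info('top')
g=plane(T,321.2,228.3,.07);b=plane(T,324.2,242.5,.044);l=plane(T,300.3,196.7,.045);r=plane(T,316,191.7,.045)
m=(l+r)/2;d=m-b;print(g,b,m,'len',np.linalg.norm(d),'mouth',np.linalg.norm(l-r),'yaw',np.arctan2(d[1],d[0]),'grip from tail',np.linalg.norm((g-b)[:2]))
go([.51,-.03,.23],np.arctan2(d[1],d[0]))
E
```

```text
[ 0.52155667 -0.03241282  0.07      ] [ 0.48519837 -0.04115237  0.044     ] [0.6296816  0.00392777 0.045     ] len 0.15135595246790975 mouth 0.048548649578548694 yaw 0.3024379715622186 grip from tail 0.037393933025507774
now [ 0.2391 -0.5771  0.2306] [-3.1404  0.      0.3928] t 0.1 F [-0.   0.1 -0.4]
delta [ 0.9194 -0.8035  0.0022] rot [-0.0004  0.      0.0288]
```

Emit:
move_arm([
  {"delta_pos": [0.69,-0.6,0],"rotation": [0,0,0.029]},
  {"delta_pos": [0.69,-0.6,0],"rotation": [0,0,0.029]},
  {"delta_pos": [0.69,-0.6,0],"rotation": [0,0,0.029]},
  {"delta_pos": [0.69,-0.6,0],"rotation": [0,0,0.029]},
  {"delta_pos": [0.69,-0.6,0],"rotation": [0,0,0.029]},
  {"delta_pos": [0.69,-0.6,0],"rotation": [0,0,0.029]},
  {"delta_pos": [0.69,-0.6,0],"rotation": [0,0,0.029]},
  {"delta_pos": [0.69,-0.6,0],"rotation": [0,0,0.029]},
], gripper=1)

```text
time_s: 1.1
ee_pos: [0.4444, -0.1641, 0.2313]
tool_rot: [-3.141, -0.0, 0.307]
wrist_force: [-0.1, -0.6, 0.4]
opening: 0.0855
grip_force: 0.0
```

```bash
python3 -c "
from h import *
go([.505,-.035,.20],.302)"
```

```text
now [ 0.4444 -0.1641  0.2313] [-3.1413e+00 -4.0000e-04  3.0720e-01] t 1.1 F [-0.1 -0.6  0.4]
delta [ 0.1936 -0.2095  0.0628] rot [-0.0001 -0.0001  0.0017]
```

Emit:
move_arm([
  {"delta_pos": [0.194,-0.21,0.063],"rotation": [0,0,0.002]},
  {"delta_pos": [0.194,-0.21,0.063],"rotation": [0,0,0.002]},
  {"delta_pos": [0.194,-0.21,0.063],"rotation": [0,0,0.002]},
  {"delta_pos": [0.194,-0.21,0.063],"rotation": [0,0,0.002]},
  {"delta_pos": [0.194,-0.21,0.063],"rotation": [0,0,0.002]},
])

```text
time_s: 1.72
ee_pos: [0.5042, -0.0404, 0.1998]
tool_rot: [3.141, 0.001, 0.294]
wrist_force: [0.1, -0.7, 0.8]
opening: 0.0853
grip_force: 0.0
```

```bash
python3 - <<'E'
from h import *
c=cams.camera_info('wrist');i=cams.get_image('wrist');cv2.imwrite('pics/w1.png',i);np.savez('w1.npz',**{k:np.array(v) for k,v in c.items()})
print(telemetry.observe()['ee_pos'],telemetry.observe()['tool_rot'])
for o in blobs(i,'red',None,60): print(np.round(o[:3],1),o[3],plane(c,*o[:2],.07,True).round(4))
for o in blobs(i,'yel',None,60): print('y',np.round(o[:3],1),plane(c,*o[:2],.09,True).round(4))
E
```

```text
[ 0.50427032 -0.04064237  0.19988053] [3.14105625e+00 2.64831206e-04 2.93344849e-01]
[ 314.6  171.  2090.5] ((314.5, 167.5), (113.0, 33.0), 90.0) [ 0.5416 -0.0246  0.07  ]
[  16.   132.4 1588.5] ((15.682355880737305, 127.42941284179688), (32.53956985473633, 97.7271728515625), 12.528807640075684) [0.5089 0.2581 0.07  ]
y [ 559.8  252.  1032. ] [ 0.5456 -0.2388  0.09  ]
y [  28.4   65.7 1027.5] [0.5723 0.2367 0.09  ]
```

View pics/w1.png

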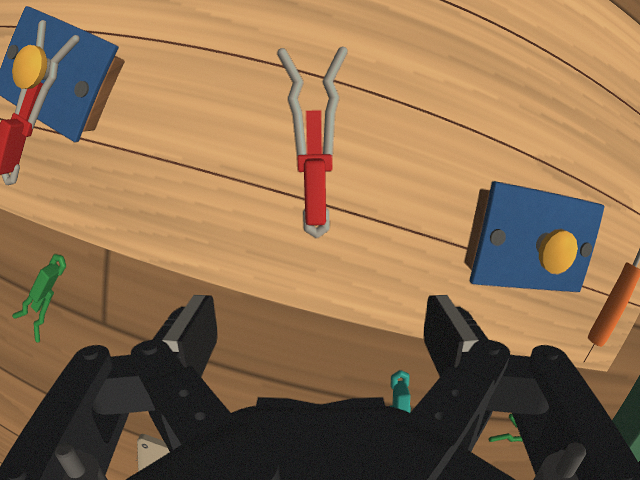

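The wrist view shows the clip upright in the frame: leg tips at (282,50) and (342,50), grip top from y=160 to 224 at x≈316, and bow at (317,236). The bare stud's head is at (560,252).

```bash
python3 - <<'E'
from h import *
c=dict(np.load('w1.npz'));f=lambda u,v,z:plane(c,u,v,z,True)
l=f(283,51,.045);r=f(342.5,50,.045);b=f(317,233,.044);e=f(316.5,224,.07);fr=f(315.5,160,.07)
m=(l+r)/2;d=(m-b)[:2];y=np.arctan2(d[1],d[0]);u=d/np.linalg.norm(d);n=np.array([-u[1],u[0]])
print(-c['R'].T@c['t'],'len',np.hypot(*d),'mouth',np.linalg.norm(l-r),'yaw',y)
for p in(b,e,fr,m): print(p.round(4),'along',((p-b)[:2]@u).round(4),'off',((p-b)[:2]@n).round(4))
g=b[:2]+u*(.042-.004);print('grip',g)
go([*g,.12],y)
go([*g,.044],y)
E
```

```text
[ 0.5735541  -0.01893834  0.34301809] len 0.15025647652321944 mouth 0.04689513665853286 yaw 0.31566409700222514
[ 0.4892 -0.042   0.044 ] along 0.0 off 0.0
[ 0.5032 -0.0376  0.07  ] along 0.0147 off -0.0002
[ 0.5496 -0.0229  0.07  ] along 0.0633 off -0.0006
[0.632  0.0047 0.045 ] along 0.1503 off 0.0
grip [ 0.52531276 -0.03019794]
now [ 0.5043 -0.0406  0.1999] [3.1411e+00 3.0000e-04 2.9330e-01] t 1.77 F [-0.7  0.6 -0.2]
delta [ 0.0464 -0.0079  0.1597] rot [ 0.0002  0.0001 -0.0071]
now [ 0.5043 -0.0406  0.1999] [3.1411e+00 3.0000e-04 2.9330e-01] t 1.77 F [-0.7  0.6 -0.2]
delta [ 0.0464 -0.008   0.3117] rot [ 0.0002  0.0001 -0.0071]
```

Emit:
move_arm([
  {"delta_pos": [0.046,-0.008,0.1],"rotation": [0,0,-0.007]},
  {"delta_pos": [0.046,-0.008,0.2],"rotation": [0,0,-0.007]},
  {"delta_pos": [0.046,-0.008,0.25],"rotation": [0,0,-0.007]},
  {"delta_pos": [0.046,-0.008,0.28],"rotation": [0,0,-0.007]},
  {"delta_pos": [0.046,-0.008,0.28],"rotation": [0,0,-0.007]},
])

```text
time_s: 2.4
ee_pos: [0.5251, -0.0294, 0.0596]
tool_rot: [-3.142, 0.001, 0.316]
wrist_force: [-0.1, -0.5, 1.1]
opening: 0.0855
grip_force: 0.0
```

```bash
python3 -c "
from h import *
go([.5258,-.0302,.044],.3157)"
```

```text
now [ 0.5251 -0.0294  0.0596] [-3.1416e+00  8.0000e-04  3.1630e-01] t 2.4 F [-0.1 -0.5  1.1]
delta [0.0008 0.002  0.0312] rot [-0.      0.0003  0.0002]
```

Emit:
move_arm([
  {"delta_pos": [0.001,0.002,0.031],"rotation": [0,0,0]},
  {"delta_pos": [0.001,0.002,0.031],"rotation": [0,0,0]},
])

```text
time_s: 2.65
ee_pos: [0.5258, -0.0297, 0.0438]
tool_rot: [-3.141, 0.001, 0.317]
wrist_force: [-0.7, 0.1, -0.4]
opening: 0.0855
grip_force: 0.0
```

Emit:
move_arm([
  {"delta_pos": [0,0,0],"rotation": [0,0,0]},
  {"delta_pos": [0,0,0],"rotation": [0,0,0]},
  {"delta_pos": [0,0,0],"rotation": [0,0,0]},
  {"delta_pos": [0,0,0],"rotation": [0,0,0]},
  {"delta_pos": [0,0,0],"rotation": [0,0,0]},
  {"delta_pos": [0,0,0],"rotation": [0,0,0]},
], gripper=-1, newtons=60)

```text
time_s: 3.4
ee_pos: [0.5264, -0.0294, 0.0446]
tool_rot: [3.141, -0.0, 0.317]
wrist_force: [-1.1, 0.1, 5.2]
opening: 0.0146
grip_force: 59.1
```

```bash
python3 - <<'E'
from h import *
c=dict(np.load('w1.npz'));a=plane(c,498,238,.07,True);b=plane(c,587,250,.07,True);d=a-b
print(a,b,'yaw',np.arctan2(-d[0],d[1]),(a+b)/2)
y=.17;u=np.array([np.cos(y),np.sin(y)]);s=np.array([.545,-.238])
go([*(s-u*.16),.12],y)
E
```

```text
[ 0.53615302 -0.18540974  0.07      ] [ 0.55476704 -0.28917453  0.07      ] yaw 0.1774988011298938 [ 0.54546003 -0.23729214  0.07      ]
now [ 0.5264 -0.0294  0.0446] [ 3.1412e+00 -5.0000e-04  3.1740e-01] t 3.4 F [-1.1  0.1  5.2]
delta [-0.4114  0.3609 -0.1508] rot [ 0.0001 -0.0002  0.0469]
```

Emit:
move_arm([
  {"delta_pos": [0,0,-0.08],"rotation": [0,0,0]},
  {"delta_pos": [0,0,-0.15],"rotation": [0,0,0]},
  {"delta_pos": [0,0,-0.15],"rotation": [0,0,0]},
])

```text
time_s: 3.78
ee_pos: [0.5276, -0.0294, 0.1215]
tool_rot: [3.14, -0.004, 0.317]
wrist_force: [0.5, -0.4, -2.3]
opening: 0.0146
grip_force: 58.8
```

Emit:
move_arm([
  {"delta_pos": [-0.07,0.06,0],"rotation": [0,0,0.01]},
  {"delta_pos": [-0.15,0.13,0],"rotation": [0,0,0.02]},
  {"delta_pos": [-0.23,0.2,0],"rotation": [0,0,0.03]},
  {"delta_pos": [-0.31,0.27,0],"rotation": [0,0,0.04]},
  {"delta_pos": [-0.37,0.33,0],"rotation": [0,0,0.047]},
  {"delta_pos": [-0.411,0.361,0],"rotation": [0,0,0.047]},
  {"delta_pos": [-0.411,0.361,0],"rotation": [0,0,0.047]},
  {"delta_pos": [-0.411,0.361,0],"rotation": [0,0,0.047]},
])

```text
time_s: 4.78
ee_pos: [0.3873, -0.2641, 0.1186]
tool_rot: [-3.141, 0.001, 0.17]
wrist_force: [-0.1, 0.2, -0.6]
opening: 0.0151
grip_force: 58.8
```

```bash
python3 - <<'E'
from h import *
c=cams.camera_info('wrist');i=cams.get_image('wrist');cv2.imwrite('pics/w2.png',i);np.savez('w2.npz',**{k:np.array(v) for k,v in c.items()})
s=telemetry.observe();print(s['ee_pos'],s['tool_rot'])
for o in blobs(i,'yel',None,60): print('y',np.round(o[:3],1),o[3],plane(c,*o[:2],.095,True).round(4))
i=cams.get_image('top');cv2.imwrite('pics/t2.png',i)
i=cams.get_image('side');cv2.imwrite('pics/s2.png',i)
E
```

```text
[ 0.3875924  -0.26396661  0.11877152] [-3.14080000e+00  3.72662364e-04  1.71120964e-01]
y [ 557.5  106.7 2904.5] ((557.8541870117188, 102.50849914550781), (24.889986038208008, 152.16281127929688), 12.188634872436523) [ 0.4973 -0.3673  0.095 ]
```

View pics/w2.png

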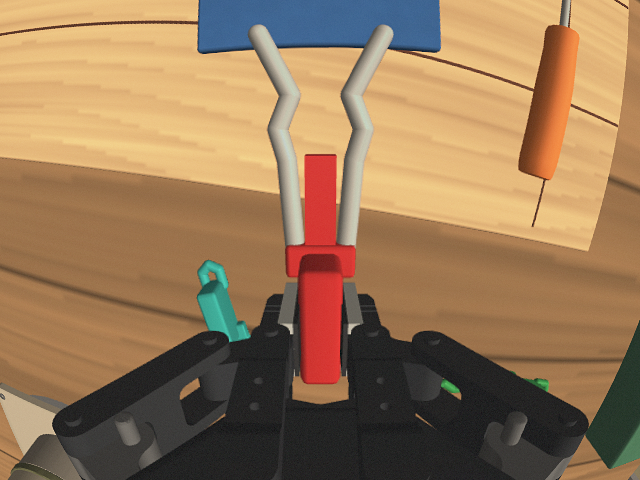

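The wrist view shows the clip held straight: tips at (258,32) and (384,32), pinch at y≈95, and nose end at (320,155). The blue plate is ahead and the stud is out of frame.

```bash
python3 - <<'E'
from h import *
c=dict(np.load('w2.npz'));p=np.array([.3876,-.264,.1188]);y=.171
u=np.array([np.cos(y),np.sin(y),0]);n=np.array([-u[1],u[0],0])
def f(a,b,z):
    q=plane(c,a,b,z,True)-p;return np.round([q@u*1e3,q@n*1e3],1)
for dz in(-.004,0,.004):
    z0=p[2]-.0046+dz
    print(dz,'tips',f(257,32,z0+.005),f(385.5,32,z0+.005),'pinch',f(293,96,z0+.005),f(349,96,z0+.005),'nose',f(320,155,z0+.01),'gripback',f(321,383,z0+.03),'gripfront',f(320,256,z0+.03))
S=cams.camera_info('side');T=cams.camera_info('top')
t=cv2.imread('pics/t2.png');s=cv2.imread('pics/s2.png')
pix=lambda c,X:(lambda v:(v[0]/v[2]*c['fx']+c['cx'],v[1]/v[2]*c['fy']+c['cy']))(c['R']@X+c['t'])
P=p+u*.1;out=[]
for im,k in((t,T),(s,S)):
    a,b=map(int,pix(k,P));print(a,b);out.append(cv2.resize(im[b-45:b+45,a-40:a+60],None,fx=4,fy=4,interpolation=2))
cv2.imwrite('pics/c2.png',np.hstack(out))
E
```

```text
-0.004 tips [111.4  24.9] [111.5 -25.4] pinch [84.7 10.7] [ 84.7 -11. ] nose [61.6  0.2] gripback [-27.8  -0.2] gripfront [28.3  0.2]
0 tips [110.4  24.2] [110.4 -24.7] pinch [84.3 10.4] [ 84.3 -10.7] nose [61.9  0.2] gripback [-24.5  -0.1] gripfront [29.8  0.2]
0.004 tips [109.3  23.5] [109.3 -24.1] pinch [84.  10.1] [ 84.  -10.4] nose [62.2  0.2] gripback [-21.2  -0.1] gripfront [31.2  0.2]
400 236
344 300
```

View pics/c2.png

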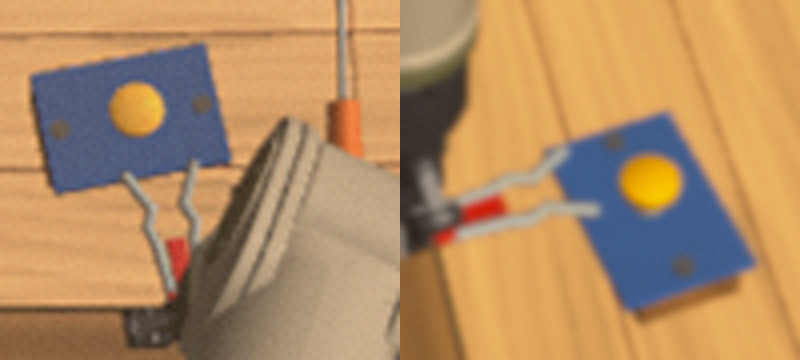

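The crops show the clip level and pointing along the strap, with its mouth just short of the plate edge. The stud head is at (137,108) in the top crop.

```bash
python3 - <<'E'
from h import *
y=.175;u=np.array([np.cos(y),np.sin(y)]);s=np.array([.5453,-.2378])
go([*(s-u*.14),.0758],y)
T=cams.camera_info('top')
i=cv2.imread('pics/t2.png');a=blobs(i,'yel',(375,200,415,235))[0];print(plane(T,*a[:2],.093))
i=cv2.imread('pics/s2.png');a=blobs(i,'yel',(350,285,385,315))[0];print(plane(cams.camera_info('side'),*a[:2],.093))
E
```

```text
now [ 0.3877 -0.2641  0.119 ] [-3.1412e+00  1.0000e-04  1.7140e-01] t 4.92 F [ 0.5 -0.2 -0.9]
delta [0.0395 0.003  0.0865] rot [-0.0001  0.     -0.0011]
[ 0.54439951 -0.23637871  0.093     ]
[ 0.54425475 -0.239025    0.093     ]
```

Emit:
move_arm([
  {"delta_pos": [0,0.003,0.05],"rotation": [0,0,-0.001]},
  {"delta_pos": [0.0,0.003,0.086],"rotation": [0,0,-0.001]},
  {"delta_pos": [0.02,0.003,0.086],"rotation": [0,0,-0.001]},
  {"delta_pos": [0.04,0.003,0.086],"rotation": [0,0,-0.001]},
  {"delta_pos": [0.04,0.003,0.086],"rotation": [0,0,-0.001]},
])

```text
time_s: 5.55
ee_pos: [0.409, -0.2628, 0.0772]
tool_rot: [3.141, -0.002, 0.174]
wrist_force: [0.3, 0.1, -0.7]
opening: 0.0148
grip_force: 58.8
```

```bash
python3 - <<'E'
from h import *
c=cams.camera_info('wrist');i=cams.get_image('wrist');cv2.imwrite('pics/w3.png',i);np.savez('w3.npz',**{k:np.array(v) for k,v in c.items()})
s=telemetry.observe();print(s['ee_pos'],s['tool_rot'],s['wrist_force'])
for o in blobs(i,'yel',None,60): print('y',np.round(o[:3],1),o[3])
E
```

```text
[ 0.40820948 -0.26298047  0.07696881] [ 3.14094046e+00 -9.27666931e-04  1.73976839e-01] [-0.08286774  0.61484179 -0.96798966]
y [ 596.4  144.2 3336.5] ((596.0030517578125, 142.5545196533203), (26.177871704101562, 182.38853454589844), 13.1798677444458)
```

View pics/w3.png

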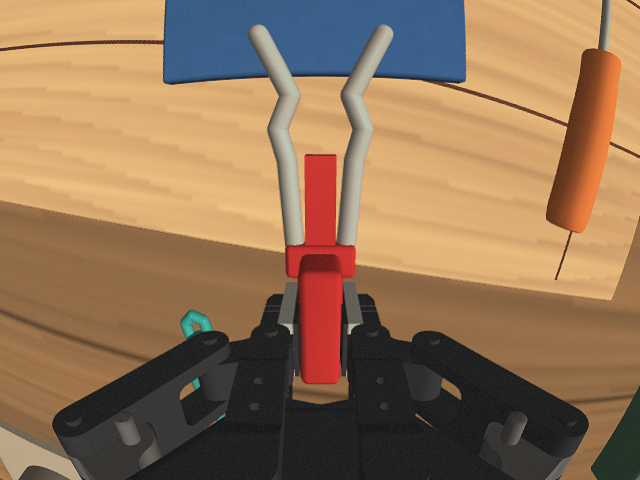

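The view shows the plate's near edge corners at (164,83) and (465,81), with the tips at (258,32) and (385,32). The mouth is over the plate and the stud is still beyond the frame.

```bash
python3 - <<'E'
from h import *
c=dict(np.load('w3.npz'));p=np.array([.4082,-.263,.077]);y=.174
u=np.array([np.cos(y),np.sin(y),0]);n=np.array([-u[1],u[0],0])
def f(a,b,z):
    q=plane(c,a,b,z,True)-p;return np.round([q@u*1e3,q@n*1e3],1)
print(f(164.5,82,.068),f(465,81,.068),f(314,77,.068),'tips',f(257,32,.077),f(385.5,32,.077),'stud est',[(np.r_[.5453,-.2378,.077]-p)@v for v in(u,n)])
E
```

```text
[95.8 66.8] [ 95.8 -60.9] [94.1  2.9] tips [111.7  24.7] [111.8 -24.7] stud est [np.float64(0.13939251897150517), np.float64(0.001084276154199773)]
```

Emit:
move_arm([
  {"delta_pos": [0,-0.004,0.002],"rotation": [0,0,0]},
  {"delta_pos": [0.03,-0.004,0.002],"rotation": [0,0,0]},
  {"delta_pos": [0.06,-0.004,0.002],"rotation": [0,0,0]},
  {"delta_pos": [0.07,-0.004,0.002],"rotation": [0,0,0]},
  {"delta_pos": [0.07,-0.004,0.002],"rotation": [0,0,0]},
])

```text
time_s: 6.22
ee_pos: [0.4418, -0.2548, 0.0751]
tool_rot: [-3.141, 0.0, 0.174]
wrist_force: [-0.1, -0.5, -1.8]
opening: 0.0151
grip_force: 58.8
```

```bash
python3 - <<'E'
from h import *
c=cams.camera_info('wrist');i=cams.get_image('wrist');cv2.imwrite('pics/w4.png',i);np.savez('w4.npz',**{k:np.array(v) for k,v in c.items()})
s=telemetry.observe();print(s['ee_pos'],s['tool_rot'],s['wrist_force'])
p=np.array(s['ee_pos']);y=s['tool_rot'][2]
u=np.array([np.cos(y),np.sin(y),0]);n=np.array([-u[1],u[0],0])
for o in blobs(i,'yel',None,60):
    x,yy,w,h=cv2.boundingRect(o[4]);print('y',np.round(o[:3],1),(x,yy,w,h))
    q=o[4][:,0,:].astype(float);q=q[q[:,1]>2]
    Q=np.array([plane(c,*a,.098,True)-p for a in q]);print('head lat range',np.round([(Q@n).min()*1e3,(Q@n).max()*1e3],1),'near',(Q@u).min()*1e3)
E
```

```text
[ 0.44132171 -0.25502973  0.07509315] [-3.14127255e+00  4.07538267e-04  1.73157211e-01] [-1.09391122  0.18081094 -0.3937269 ]
y [ 317.9   38.2 7870. ] (262, 0, 113, 84)
head lat range [-16.8  19.2] near 87.4322152812174
y [ 594.8  206.4 3390. ] (559, 113, 67, 179)
head lat range [-125.2  -98.1] near 12.041444699324673
```

View pics/w4.png

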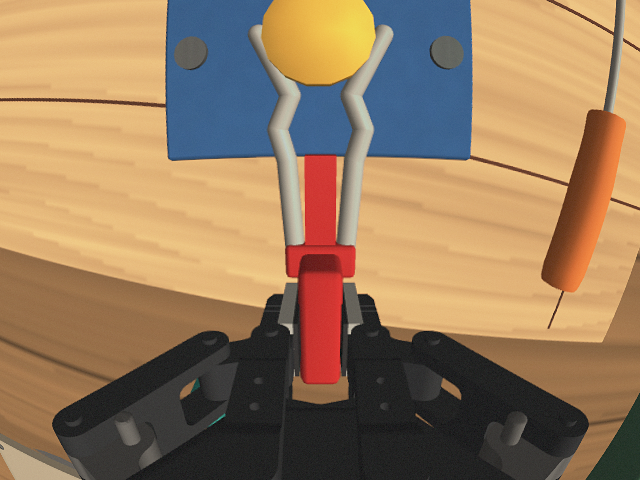

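The stud head is at (318,38) between the leg tips and under no contact. It sits about 1 mm left of the clip centre line, so I correct that and push in steps.

Emit:
move_arm([
  {"delta_pos": [0.01,-0.002,0],"rotation": [0,0,0]},
  {"delta_pos": [0.025,-0.002,0],"rotation": [0,0,0]},
  {"delta_pos": [0.035,-0.002,0],"rotation": [0,0,0]},
  {"delta_pos": [0.042,-0.002,0],"rotation": [0,0,0]},
  {"delta_pos": [0.042,-0.002,0],"rotation": [0,0,0]},
])

```text
time_s: 6.9
ee_pos: [0.4628, -0.2503, 0.0754]
tool_rot: [3.141, -0.001, 0.173]
wrist_force: [2.2, 0.2, -2.5]
opening: 0.0152
grip_force: 58.5
```

Emit:
move_arm([
  {"delta_pos": [0.006,0,0],"rotation": [0,0,0]},
  {"delta_pos": [0.012,0,0],"rotation": [0,0,0]},
  {"delta_pos": [0.016,0,0],"rotation": [0,0,0]},
  {"delta_pos": [0.016,0,0],"rotation": [0,0,0]},
  {"delta_pos": [0.016,0,0],"rotation": [0,0,0]},
])

```text
time_s: 7.52
ee_pos: [0.4704, -0.249, 0.0756]
tool_rot: [3.141, -0.001, 0.173]
wrist_force: [1.8, 0.0, -1.3]
opening: 0.0147
grip_force: 58.8
```

```bash
cat > m.py <<'E'
from h import *
import sys
c=cams.camera_info('wrist');i=cams.get_image('wrist');cv2.imwrite(f'pics/{sys.argv[1]}.png',i)
s=telemetry.observe();print(s['ee_pos'],s['tool_rot'],s['wrist_force'],s['ft_torque'])
p=np.array(s['ee_pos']);y=s['tool_rot'][2]
u=np.array([np.cos(y),np.sin(y),0]);n=np.array([-u[1],u[0],0])
o=blobs(i,'yel',(180,0,450,300),60)[0];print(cv2.boundingRect(o[4]))
Q=np.array([plane(c,*a,.098,True)-p for a in o[4][:,0,:].astype(float)]);print('lat',((Q@n).min()*1e3).round(1),((Q@n).max()*1e3).round(1),'along',((Q@u).min()*1e3).round(1),((Q@u).max()*1e3).round(1))
for o in blobs(i,'red',(280,100,360,300),60): print('red',cv2.boundingRect(o[4]))
E
python3 m.py w5
```

```text
[ 0.47032818 -0.2490438   0.07555556] [ 3.14123915e+00 -1.08945998e-03  1.73163588e-01] [ 2.40888106  0.06517996 -1.82843551] [ 0.14694073 -0.60421056 -0.03468045]
(264, 60, 113, 111)
lat -17.7 18.4 along 58.6 94.7
red (286, 170, 69, 130)
```

The force on the tool now points forward, so the neck is past the pinch and the legs are drawing it in. About 2.5 mm remains.

Emit:
move_arm([
  {"delta_pos": [0.003,0,0],"rotation": [0,0,0]},
  {"delta_pos": [0.005,0,0],"rotation": [0,0,0]},
  {"delta_pos": [0.005,0,0],"rotation": [0,0,0]},
])

```text
time_s: 7.95
ee_pos: [0.4721, -0.2488, 0.0752]
tool_rot: [-3.142, 0.0, 0.173]
wrist_force: [-0.0, 0.5, -1.6]
opening: 0.0154
grip_force: 58.8
```

Emit:
move_arm([
  {"delta_pos": [0,0,0.003],"rotation": [0,0,0]},
  {"delta_pos": [0,0,0.004],"rotation": [0,0,0]},
  {"delta_pos": [0,0,0.004],"rotation": [0,0,0]},
])

```text
time_s: 8.32
ee_pos: [0.4721, -0.2487, 0.0732]
tool_rot: [-3.142, 0.0, 0.173]
wrist_force: [0.1, 0.1, -0.6]
opening: 0.0149
grip_force: 58.8
```

```bash
python3 m.py w6
```

```text
[ 0.47224453 -0.24873512  0.07331798] [ 3.14153280e+00 -7.62438333e-07  1.72845753e-01] [ 1.01762473 -0.05667293 -1.48020693] [0.04011928 0.09279095 0.03687832]
(263, 64, 115, 114)
lat -17.7 18.4 along 56.5 92.8
red (286, 176, 69, 124)
```

View pics/w6.png

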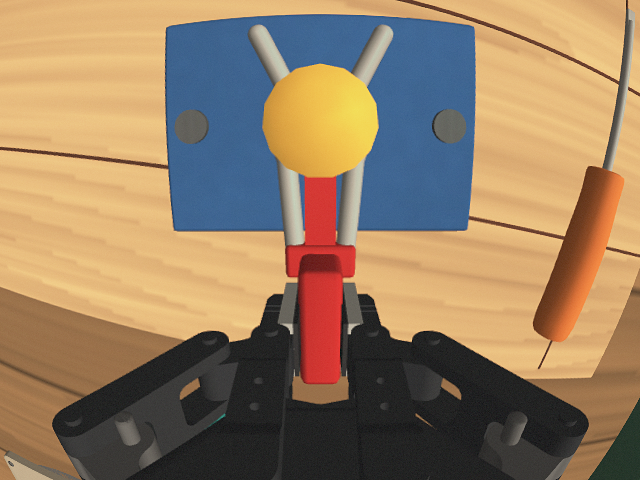

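The clip is home: the head at (320,121) covers the pocket and the pinch, the legs are parallel behind it, and the force is near zero. I lower the last bit, release and go up.

Emit:
move_arm([
  {"delta_pos": [0,0,0.001],"rotation": [0,0,0]},
  {"delta_pos": [0,0,0.001],"rotation": [0,0,0]},
])

```text
time_s: 8.62
ee_pos: [0.4723, -0.2487, 0.0728]
tool_rot: [3.141, -0.0, 0.173]
wrist_force: [-1.0, 0.1, -0.7]
opening: 0.015
grip_force: 58.8
```

Emit:
move_arm([
  {"delta_pos": [0,0,0],"rotation": [0,0,0]},
  {"delta_pos": [0,0,0],"rotation": [0,0,0]},
  {"delta_pos": [0,0,0],"rotation": [0,0,0]},
  {"delta_pos": [0,0,0],"rotation": [0,0,0]},
  {"delta_pos": [0,0,0],"rotation": [0,0,0]},
], gripper=0.6)

```text
time_s: 9.25
ee_pos: [0.4723, -0.2487, 0.0728]
tool_rot: [3.142, -0.0, 0.173]
wrist_force: [-1.1, -1.1, 0.2]
opening: 0.0682
grip_force: 0.0
```

Emit:
move_arm([
  {"delta_pos": [0,0,-0.03],"rotation": [0,0,0]},
  {"delta_pos": [0,0,-0.1],"rotation": [0,0,0]},
  {"delta_pos": [0,0,-0.2],"rotation": [0,0,0]},
  {"delta_pos": [0,0,-0.25],"rotation": [0,0,0]},
  {"delta_pos": [0,0,-0.25],"rotation": [0,0,0]},
  {"delta_pos": [0,0,-0.25],"rotation": [0,0,0]},
])

```text
time_s: 10.0
ee_pos: [0.472, -0.2486, 0.1976]
tool_rot: [-3.141, 0.0, 0.173]
wrist_force: [-0.3, -0.1, 0.4]
opening: 0.0682
grip_force: 0.0
```

```bash
python3 m.py w7; python3 - <<'E'
from h import *
i=cv2.imread('pics/w7.png')[0:400,170:470];s=cams.get_image('side')[255:345,310:410]
cv2.imwrite('pics/c7.png',np.hstack([i,cv2.resize(s,(444,400),interpolation=2)]))
E
```

```text
[ 0.47173653 -0.24849817  0.1970932 ] [-3.14082716e+00  1.05158409e-03  1.72880453e-01] [-0.7640212  -0.37997734 -0.41121855] [ 0.04408428 -0.05820425 -0.01962616]
(293, 96, 56, 56)
lat -17.8 17.7 along 57.2 93.2
red (302, 152, 38, 117)
```

View pics/c7.png

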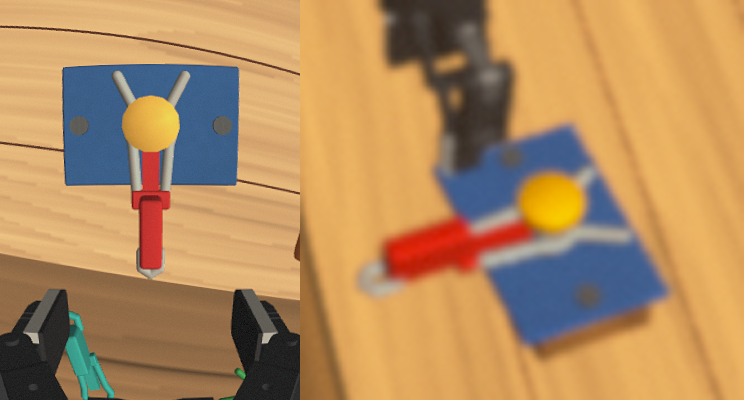

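Both views show the clip released and lying flat on the strap. The yellow head is centred over the pocket and the tips show symmetrically beyond it. I am handing in.

```bash
python3 -c "
from rig import order
print(order.hand_in())"
```

```text
the job is handed in; nothing more can be done
None
```

The clip is on the bare stud: after release the camera views show the neck in the pocket and the clip flat on the strap, and the job was handed in at about 10 s, with no verdict returned.

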